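Zero the leak tester's pointer before the next battery module

TASK

At this battery-module leak-test bench, set the zero knob to zero: turn the large bar-shaped knob with the graduated dial until its pointer stands at the one long, thick mark on the dial, and leave it there. Do not turn the small round regulator knob on the look-alike grey box next to it.

Things in the scene. Friction and masses are not known exactly. Their poses are not given: they have to be found in the camera images.
- zero_knob (a joint): Angle of the zero knob: 0 = pointer exactly at the long zero mark; grows as the knob turns counter-clockwise seen from above. It starts clockwise of the mark, between -1.3 and -0.6 rad. Stops at -1.9 and +1.9 rad, none at zero. Friction about 0.06 N m, no spring: it stays where it is left.
- zero_grip (a point): Grip point of the black zero knob, on its vertical turning axis, 79 mm above the table, 10 mm below the top of the grip bar. Bar 56 mm long, 14 mm wide (pinch across this), 35 mm tall, on a round skirt 60 mm across with its top 54 mm above the table. The point turns with the knob: x level along the bar to the pointer end (white line on top, thin nose to 44 mm from the axis), z up.
- zero_mark (a point): Middle of the long thick zero mark (15 x 4.5 mm), 52 mm from the knob's axis, 46 mm above the table, on a white dial 122 mm across with short thin ticks every 20 degrees. Does not turn with the knob; x points outwards from the knob's axis through the mark. Dial and knob are at the middle of a fixed grey box, 150 x 130 x 45 mm; the mark is towards its side with two brass ports.
- reg_dot (a point): White dot, 12 mm off the axis, on top (69 mm above the table) of the round fluted black regulator knob, 36 mm across, 24 mm high, in the middle of a second fixed grey box of the same size (150 x 130 x 45 mm), without a dial. Turns easily; to be left as it is. The two boxes may change places.
Mind the look-alikes: they are no part of the job. Leave any blue or green look-alike of the part that bears zero_knob alone.

How it is judged:
At the end, for the whole second after the job is handed in: The zero knob is at rest with its pointer within 0.19 rad (about 11 degrees) either side of the long zero mark (value of joint zero_knob between -0.19 and 0.19 rad and velocity of joint zero_knob between -0.05 and 0.05 rad/s); the robot touches nothing.
It fails at once if the small round regulator knob is turned (its dot moves more than 5 mm, about 24 degrees) (distance of reg_dot from where it was at the start of the episode above 0.005 m).
It also fails if it takes over 32 s, if anything falls off the work surface, if the arm or the gripper's body presses on something with over 40 N, if the wrist force passes 120 N, or if a joint passes its speed limit or range.

ROBOT

A 6-joint arm with a two-finger parallel gripper is mounted at the origin on the work surface. World frame = base frame: x ahead of the robot, y to its left, z up, the work surface at z = 0. Lengths are in m, angles in rad, forces in N, time in s.
With the tool pointing down it reaches from about 0.425 to 0.95 m from the base axis. Payload 3.5 kg.
Tool frame: the origin (TCP) lies on the centre line of the jaws, within the pads' length; the fingertips stand 11 mm ahead of it and the grasp point (between the pads) lies 8 mm behind it; z points along the fingers, y is the line along which they close (so a half turn about z gives the same grasp; the last joint's range is limited). The gripper opens to 85 mm and grips with 20 to 120 N. Pads are 22 mm wide; open, the fingers measure 114 mm over their backs; the gripper's body (76 mm by 85 mm) begins 54 mm behind the grasp point. The pads swing forward as they close: fully open they stand 13 mm farther back than shut.
Start: joints at [-1.395, 0.286, 1.577, -0, 1.279, -0.15], TCP at [0.216, -0.639, 0.242] pointing down, gripper open.
Joint ranges: [-2.77, 2.77], [-0.9, 2.22], [0.21, 2.48], [-1.53, 4.67], [0.24, 2.81], [-2.84, 2.84]. Speed limits (rad/s): [2.79, 2.79, 3.14, 3.14, 3.14, 3.14].

INTERFACE

Orientations are given as a unit quaternion [x, y, z, w].
In Python, from plant import ctrl gives the robot as it stands.
- The arm moves only by the tool step_arm, never from a script. Its argument "motion" is a list of rows, each an object with "offset": the shift along the tool's x, y, z in m, a list of three; "twist": the turn about the tool's z in degrees. A call has 1 to 12 rows; each row is the pose to reach, as a shift and turn from the pose commanded when the call began, along the tool's axes at that moment; what a row does not reach only later rows make up. A row lasts 1/10 s, in which the tool goes at most 50 mm and 8.59 degrees, less where a joint would pass 70% of its speed; a pose out of reach is approached as far as the arm can. A call with a gripper value outside its range is refused whole. "gripper" is the finger opening in m, from 0 to 0.0854, set as the call begins (left out, the last holds). The fingers move at their own pace and stop on an object; "grip_force" is the grip in N (left out, the last holds). Time passes only in rows, so rows that repeat a pose let the fingers close. It gives the time, the measured TCP pose, the force, the opening and the grip force at its end, in the units of the state.
- ctrl.get_state(): the state, without advancing time (a new reading comes with each control period).
- ctrl.read_camera(name): name is "scene" or "side" or "wrist"; returns the picture (384x512x3 uint8, blue, green, red); there is no depth.
- ctrl.calibration(name): a dict with "fx", "fy", "cx", "cy" (pixels), "cam_to_world" (4x4, takes a point from camera to world coordinates). Camera axes: x right, y up, looking along -z (the intrinsics and any distortion apply to the point x, -y, -z); pixel columns grow to the right and rows downward; lengths in m; the calibration is good to about 2 mm. A picture is of the moment at which its call begins: read the wrist's pose just before it. calibration takes no time and is no camera call; for the wrist camera it gives the pose at the moment of the call.
- ctrl.sign_off(): hands the job in; it is judged then, once.
The state is a dict: "time": time; "qpos": joint angles; "dq": joint speeds; "joint_efforts": joint torques, N m; "eef_pos": TCP position; "tcp_rot": TCP orientation; "contact_force": force on the tool from outside, world axes, zero at the start; "wrist_torque": the same for the moment, N m; "opening": opening from 0.0 (shut) to 1.0 (fully open); "finger_force": force on a finger pad.
Only numpy, scipy, OpenCV 4.12 (cv2) and the standard library are available. Lean on these libraries where they do the work, as an engineer would, in place of code of your own. Each camera call takes 0.05 s, during which the arm holds its last target. There are 200 camera calls.

## Working session

There is one attempt and no reset: what is moved stays moved. The work goes in short steps, Python scripts to look and compute and a tool call to move; the robot and the scene stay as the last step left them, time stands still between calls to the robot, and variables do not carry over. Pictures are saved under pics/ and viewed, at most 10 in all, crops included, and the job is handed in when it is done.

Besides the shell and the picture viewer there is one more tool, called after "Call:" by a JSON object that holds its "name" and its "arguments", one argument or row to a line. step_arm: Moves the arm, as the interface text tells. Its arguments: {"type":"object","properties":{"motion":{"type":"array"},"gripper":{"type":"number"},"grip_force":{"type":"number"}},"required":["motion"]}

```bash
mkdir -p pics; cat > h.py <<'E'
import numpy as np, cv2
from plant import ctrl
def K(c): return np.array([[c['fx'],0,c['cx']],[0,c['fy'],c['cy']],[0,0,1.]])
def pix2w(c,u,v,z):
    T=np.array(c['cam_to_world']); d=np.linalg.inv(K(c))@[u,v,1]; d=T[:3,:3]@(d*[1,-1,-1]); o=T[:3,3]
    return o+d*(z-o[2])/d[2]
def w2pix(c,p):
    T=np.array(c['cam_to_world']); q=T[:3,:3].T@(np.array(p)-T[:3,3])*[1,-1,-1]; q=K(c)@q; return q[:2]/q[2]
E
python3 - <<'E'
from h import *
a=ctrl.read_camera("scene");b=ctrl.read_camera("side")
cv2.imwrite("pics/scene.png",a);cv2.imwrite("pics/side.png",b)
for n in("scene","side","wrist"):
    c=ctrl.calibration(n);print(n,c.keys(),np.round(c['cam_to_world'],3).tolist(),c['fx'])
s=ctrl.get_state();print(s['time'],s['eef_pos'],s['tcp_rot'])
cv2.imwrite("pics/both.png",cv2.resize(np.hstack([a,b]),(800,300)))
E
```

```text
scene dict_keys(['fx', 'fy', 'cx', 'cy', 'cam_to_world']) [[-0.3, -0.558, 0.774, 1.292], [0.954, -0.174, 0.244, 0.158], [-0.001, 0.811, 0.584, 0.656], [0.0, 0.0, 0.0, 1.0]] 349.5267438204783
side dict_keys(['fx', 'fy', 'cx', 'cy', 'cam_to_world']) [[-0.986, 0.132, -0.101, 0.414], [-0.165, -0.712, 0.683, 0.67], [0.018, 0.69, 0.724, 0.855], [0.0, 0.0, 0.0, 1.0]] 492.20518592374736
wrist dict_keys(['fx', 'fy', 'cx', 'cy', 'cam_to_world']) [[0.32, 0.901, 0.293, 0.291], [-0.948, 0.305, 0.097, -0.614], [-0.002, -0.309, 0.951, 0.373], [0.0, 0.0, 0.0, 1.0]] 280.5259401940433
0.1 [ 0.21595933 -0.63890956  0.2410675 ] [ 9.86762794e-01  1.62166781e-01 -1.08112006e-06 -1.05969045e-03]
```

View pics/scene.png

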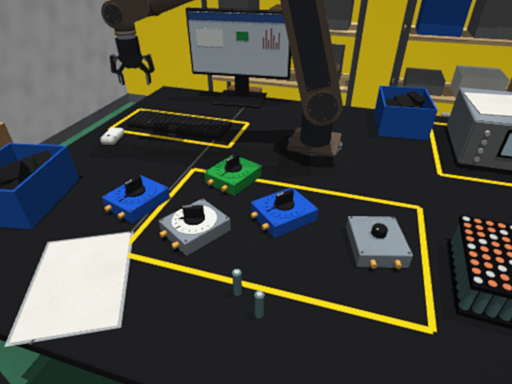

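The scene picture shows five candidate boxes:
- grey with a white dial and bar knob at (194,218): this fits zero_knob
- blue at (135,197) and (284,208)
- green at (233,170)
- grey with a small round knob and no dial at (379,235): this is the regulator

I'll confirm with an enlarged crop.

```bash
python3 - <<'E'
from h import *
a=cv2.imread("pics/scene.png");b=cv2.imread("pics/side.png");cs=ctrl.calibration("scene");cd=ctrl.calibration("side")
p=pix2w(cs,194,218,.06);q=w2pix(cd,p);print(p,q,pix2w(cs,379,232,.069))
x,y=np.clip(q.astype(int),[60,60],[452,324])
A=cv2.resize(a[180:260,154:234],(400,400),interpolation=2);B=cv2.resize(b[y-60:y+60,x-60:x+60],(400,400),interpolation=2)
print(x-60,y-60)
cv2.imwrite("pics/crop.png",np.hstack([A,B]))
E
```

```text
[ 0.65262677 -0.21760041  0.06      ] [214.03950841 149.01761216] [0.57425606 0.25438782 0.069     ]
154 89
```

View pics/crop.png

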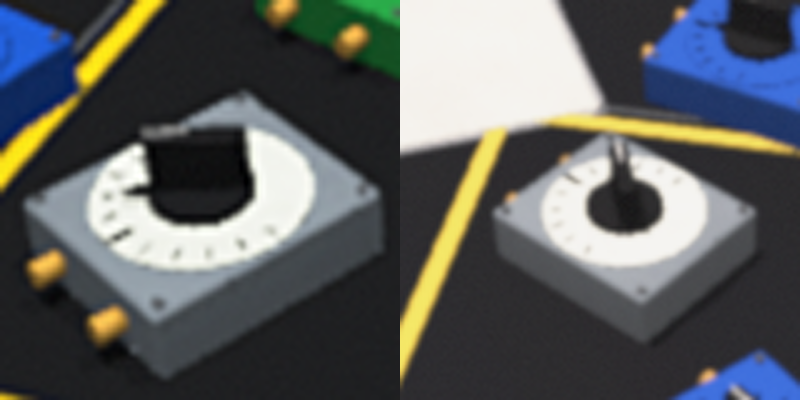

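The crop confirms it. The white dial and bar knob sit on the grey box, with the thick mark on the brass-port side at scene (178,227) and side (206,142). The knob nose is clockwise of the mark.

```bash
python3 - <<'E'
from h import *
cs=ctrl.calibration("scene");cd=ctrl.calibration("side")
for c,o,m in((cs,(194.1,219.4),(178,227.4)),(cd,(221.2,151.4),(205.6,142.1))):
    o=pix2w(c,*o,.046);m=pix2w(c,*m,.046);d=m-o;print(o,m,np.hypot(*d[:2]),np.degrees(np.arctan2(d[1],d[0])))
s=ctrl.get_state();print(s['eef_pos'])
cw=ctrl.calibration("wrist");from scipy.spatial.transform import Rotation as R
r=R.from_quat(s['tcp_rot']);print(r.as_matrix().round(3))
t=np.array([.645,-.22,.24]);print("shift in tool",r.inv().apply(t-s['eef_pos']))
E
```

```text
[ 0.64297058 -0.22354115  0.046     ] [ 0.6857788  -0.24981599  0.046     ] 0.05022858420407694 -31.54078048524655
[ 0.63740483 -0.22776654  0.046     ] [ 0.68367019 -0.25520456  0.046     ] 0.05378966949055206 -30.670378395388067
[ 0.21595933 -0.63890956  0.2410675 ]
[[ 0.947  0.32  -0.   ]
 [ 0.32  -0.947  0.002]
 [ 0.    -0.002 -1.   ]]
shift in tool [ 0.54054237 -0.25956306  0.00179505]
```

Call:
{"name": "step_arm", "arguments": {
  "motion": [
    {"offset": [0.045,-0.021,0],"twist": -6},
    {"offset": [0.09,-0.043,0],"twist": -12},
    {"offset": [0.135,-0.065,0],"twist": -18},
    {"offset": [0.18,-0.086,0],"twist": -25},
    {"offset": [0.225,-0.108,0],"twist": -31},
    {"offset": [0.27,-0.13,0],"twist": -37},
    {"offset": [0.315,-0.151,0],"twist": -44},
    {"offset": [0.36,-0.172,0],"twist": -50},
    {"offset": [0.405,-0.194,0],"twist": -56},
    {"offset": [0.45,-0.215,0],"twist": -62},
    {"offset": [0.495,-0.237,0],"twist": -69},
    {"offset": [0.534,-0.255,0],"twist": -75}
  ],
  "gripper": 0.0854
}}

```text
time: 1.3
eef_pos: [0.6416, -0.2246, 0.2416]
tcp_rot: [0.682, 0.731, -0.0, -0.001]
contact_force: [0.1, 0.2, -0.7]
opening: 0.999
finger_force: 0.0
```

```bash
python3 - <<'E'
from h import *
c=ctrl.calibration("wrist");a=ctrl.read_camera("wrist");c=ctrl.calibration("wrist");s=ctrl.get_state();np.save("cw.npy",c,allow_pickle=True)
cv2.imwrite("pics/w1.png",a);print(s['time'],s['eef_pos'],s['tcp_rot'],s['qpos'],w2pix(c,[.64,-.226,.089]),w2pix(c,[.64,-.226,.046]))
E
```

```text
1.35 [ 0.64505753 -0.21987379  0.24154882] [ 6.79516983e-01  7.33655870e-01  2.36758034e-03 -3.58738012e-04] [-0.47879205  0.30030048  1.56082966  0.00496452  1.27990238 -0.55679747] [252.81867275 186.23830432] [253.37581069 176.11524381]
```

View pics/w1.png

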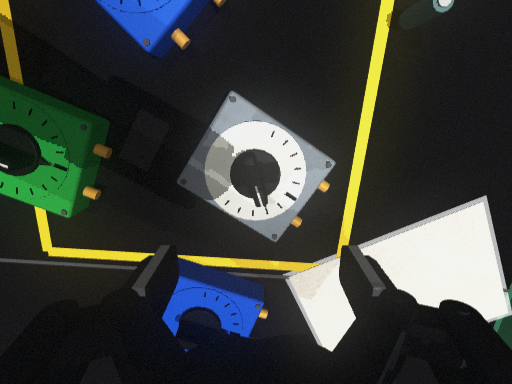

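The wrist view shows the dial centred near (255,172), the thick mark near (290,196), and the white pointer line near (258,195).

```bash
python3 - <<'E'
from h import *
a=ctrl.read_camera("wrist");c=ctrl.calibration("wrist");s=ctrl.get_state();np.save("cw.npy",c,allow_pickle=True);print(s['time'],s['eef_pos'])
cv2.imwrite("pics/w2.png",cv2.resize(a[110:230,190:330],(700,600),interpolation=2))
E
```

```text
1.4 [ 0.64301625 -0.22235069  0.24136295]
```

View pics/w2.png

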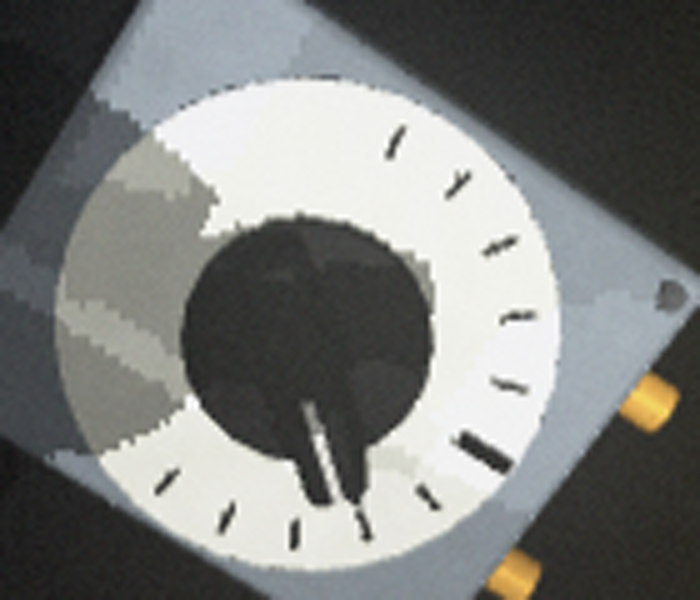

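```bash
python3 - <<'E'
from h import *
c=np.load("cw.npy",allow_pickle=True).item()
f=lambda x,y,z:pix2w(c,190+x/5,110+y/5,z)
o=f(307.5,324,.046);m=f(484,452,.046);a=f(308,402,.089);b=f(332,492,.089);b2=f(345,500,.089)
ang=lambda d:np.degrees(np.arctan2(d[1],d[0]))
print(o,m,np.hypot(*(m-o)[:2]),ang(m-o));print(a,b,ang(b-a),ang(b-o),np.hypot(*(b-o)[:2]),ang(a-o),ang(b2-a))
s=ctrl.get_state();print(s['eef_pos'],s['tcp_rot'])
from scipy.spatial.transform import Rotation as R
r=R.from_quat(s['tcp_rot']);print(ang(r.as_matrix()[:,0]))
print(r.inv().apply(np.r_[o[:2],.076]-s['eef_pos']))
E
```

```text
[ 0.6350401  -0.22736523  0.046     ] [ 0.68074978 -0.2568692   0.046     ] 0.054404587683482344 -32.840802773715566
[ 0.63651819 -0.23344105  0.089     ] [ 0.64302456 -0.25353513  0.089     ] -72.05829955391017 -73.03300431748582 0.027360827435255888 -76.32697454815566 -66.50086193939067
[ 0.64301625 -0.22235069  0.24136295] [ 6.81403320e-01  7.31907532e-01  7.06477845e-04 -6.16954431e-04]
94.0931614513233
[-0.00474097 -0.00834571  0.16535279]
```

Call:
{"name": "step_arm", "arguments": {
  "motion": [
    {"offset": [0,-0.002,0.03],"twist": -7},
    {"offset": [0,-0.002,0.06],"twist": -14},
    {"offset": [0,-0.002,0.09],"twist": -14},
    {"offset": [0,-0.002,0.12],"twist": -14},
    {"offset": [0,-0.002,0.145],"twist": -14},
    {"offset": [0,-0.002,0.16],"twist": -14},
    {"offset": [0,-0.002,0.169],"twist": -14},
    {"offset": [0,-0.002,0.169],"twist": -14},
    {"offset": [0,-0.002,0.169],"twist": -14},
    {"offset": [0,-0.002,0.169],"twist": -14}
  ],
  "gripper": 0.0854
}}

```text
time: 2.4
eef_pos: [0.6394, -0.2277, 0.0753]
tcp_rot: [0.59, 0.807, 0.0, 0.002]
contact_force: [1.3, -1.2, -0.1]
opening: 1.0
finger_force: 0.0
```

Call:
{"name": "step_arm", "arguments": {
  "motion": [
    {"offset": [0,0,0],"twist": 0},
    {"offset": [0,0,0],"twist": 0},
    {"offset": [0,0,0],"twist": 0},
    {"offset": [0,0,0],"twist": 0},
    {"offset": [0,0,0],"twist": 0},
    {"offset": [0,0,0],"twist": 0},
    {"offset": [0,0,0],"twist": 0},
    {"offset": [0,0,0],"twist": 0},
    {"offset": [0,0,0],"twist": 0},
    {"offset": [0,0,0],"twist": 0}
  ],
  "gripper": 0.008,
  "grip_force": 30
}}

```text
time: 3.4
eef_pos: [0.6374, -0.2273, 0.0734]
tcp_rot: [0.59, 0.807, -0.001, -0.001]
contact_force: [-5.5, -0.7, 3.9]
opening: 0.158
finger_force: 32.0
```

Call:
{"name": "step_arm", "arguments": {
  "motion": [
    {"offset": [0,0,0],"twist": -5},
    {"offset": [0,0,0],"twist": -10},
    {"offset": [0,0,0],"twist": -15},
    {"offset": [0,0,0],"twist": -20},
    {"offset": [0,0,0],"twist": -25},
    {"offset": [0,0,0],"twist": -30},
    {"offset": [0,0,0],"twist": -35},
    {"offset": [0,0,0],"twist": -39},
    {"offset": [0,0,0],"twist": -41},
    {"offset": [0,0,0],"twist": -41},
    {"offset": [0,0,0],"twist": -41},
    {"offset": [0,0,0],"twist": -41}
  ]
}}

```text
time: 4.6
eef_pos: [0.6374, -0.2272, 0.0734]
tcp_rot: [0.27, 0.963, -0.0, -0.001]
contact_force: [-4.9, -0.2, 4.4]
opening: 0.152
finger_force: 32.1
```

Call:
{"name": "step_arm", "arguments": {
  "motion": [
    {"offset": [0,0,0],"twist": 0},
    {"offset": [0,0,0],"twist": 0},
    {"offset": [0,0,0],"twist": 0},
    {"offset": [0,0,0],"twist": 0},
    {"offset": [0,0,0],"twist": 0},
    {"offset": [0,0,0],"twist": 0},
    {"offset": [0,0,0],"twist": 0},
    {"offset": [0,0,0],"twist": 0}
  ],
  "gripper": 0.07
}}

```text
time: 5.4
eef_pos: [0.6384, -0.2271, 0.0733]
tcp_rot: [0.27, 0.963, 0.0, 0.0]
contact_force: [0.5, -0.7, -0.6]
opening: 0.817
finger_force: 0.0
```

Call:
{"name": "step_arm", "arguments": {
  "motion": [
    {"offset": [0,0,-0.02],"twist": 0},
    {"offset": [0,0,-0.05],"twist": 0},
    {"offset": [0,0,-0.09],"twist": 0},
    {"offset": [0,0,-0.13],"twist": 0},
    {"offset": [0,0,-0.17],"twist": 0},
    {"offset": [0,0,-0.17],"twist": 0},
    {"offset": [0,0,-0.17],"twist": 0},
    {"offset": [0,0,-0.17],"twist": 0}
  ]
}}

```text
time: 6.2
eef_pos: [0.6376, -0.2267, 0.2415]
tcp_rot: [0.27, 0.963, 0.0, -0.001]
contact_force: [-0.2, 0.2, -1.3]
opening: 0.818
finger_force: 0.0
```

```bash
python3 - <<'E'
from h import *
a=ctrl.read_camera("wrist");c=ctrl.calibration("wrist");s=ctrl.get_state();np.save("cw.npy",c,allow_pickle=True);print(s['time'],s['eef_pos'],s['contact_force'])
u,v=w2pix(c,[.638,-.2265,.05]).astype(int);print(u,v)
x,y=u-70,max(v-60,0);print(x,y)
cv2.imwrite("pics/w3.png",cv2.resize(a[y:y+120,x:x+140],(700,600),interpolation=2))
E
```

```text
6.25 [ 0.63739681 -0.22661696  0.24078674] [-0.51094435 -0.25244385 -0.59561723]
258 172
188 112
```

View pics/w3.png

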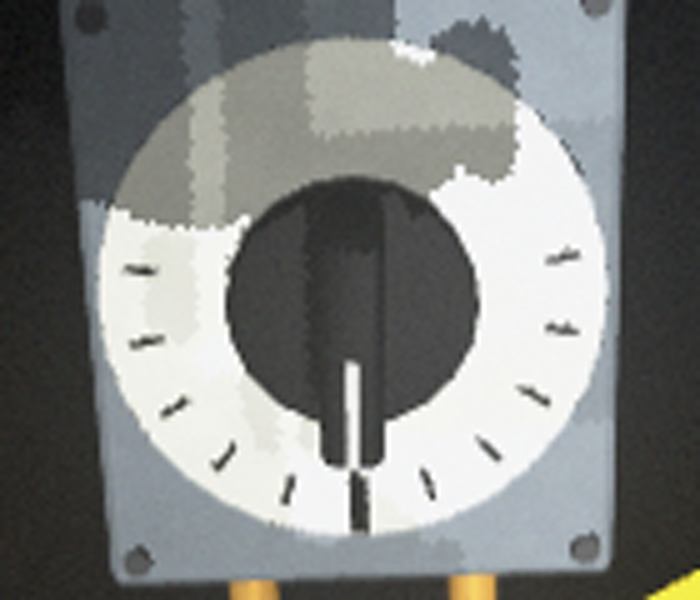

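The crop shows the white pointer line at (352,415), lined up with the thick mark at (360,502) to within about 2 degrees. The arm is clear of everything.

```bash
python3 -c "
from plant import ctrl
print(ctrl.sign_off())"
```

```text
the job is handed in; nothing more can be done
None
```

The zero knob's pointer stands at the long zero mark, within about 2 degrees by the wrist camera. The regulator knob was not touched, and I handed the job in at about 6.3 s with the arm clear of everything.

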